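# Seat a lamp-driver board with its ejector levers

## Task

Take the blue driver board out of the rack and lower it, without forcing it, into the slot of the microscope's white lamp controller until its steel ears rest on the claws of the two open orange levers, and let go of it. Then swing the two levers inward, one after the other, until each comes up firm and clamps its end of the board down on its seat; the seats are shimmed differently on every unit, so feel for the firm stop and press each lever home with about 12 newtons, never more than 16. Leave the green board and everything else on the bench where it is.

Things in the scene. Friction and masses are not known exactly. Their poses are not given: they have to be found in the camera images.
- board_mid (a point): centre (half-way up) of the blue upright board, about 180 g, 86 mm tall: plate 5 mm thick (x), 110 wide (y), reaching 43 mm below it; orange grip bar on top 12 (x) x 60 (y) mm, 23 to 43 mm above it. Steel ears 15 (x) x 6 mm tall reach out to y = +-69 mm, centred 10 mm below it. Same either way round. In the rack it is 53 mm above the table; lift straight up 35 mm or more to clear
- rack: blue fixed rack, base 150 x 150 x 10 mm, origin under its centre on the table; two slots at x = -40 and +40 mm in its frame, each holding a board upright with its width along rack y, in channels up to 40 mm above the table, 1.5 mm play. Which slot holds the blue board varies
- spare_mid (a point): centre of the green board with a grey grip bar, same shape as the blue one, in the other slot: leave alone
- dock: white lamp controller, fixed, origin under its slot's centre on the table. Base 100 (x) x 215 (y) x 10 mm, housing 42 tall at x -85 to -40. The board goes in at x = y = 0, its width along dock y; board_mid is then 75 mm above the table with the ears resting on the claws of the open levers, 66 to 70 mm when clamped by both. Above 75 mm all is clear but for board and levers
- guide_left: grey guide at the dock's +y end (origin and axes as the dock's): two slick walls at y = +46 mm, 62 mm high, 7 mm apart for the 5 mm plate, flared above that to about 19 mm wide at 72 mm height; an end post leaves 2 mm play along y, flared from 41 to 50 mm height. It carries two brass seat rails for the ear at y = +57 to 70 mm, shimmed to a height that varies by 4 mm
- guide_right: grey guide at the dock's -y end (origin and axes as the dock's): two slick walls at y = -46 mm, 62 mm high, 7 mm apart for the 5 mm plate, flared above that to about 19 mm wide at 72 mm height; an end post leaves 2 mm play along y, flared from 41 to 50 mm height. It carries two brass seat rails for the ear at y = -57 to 70 mm, shimmed to a height that varies by 4 mm
- lever_left (a joint): orange lever at the dock's +y end, hinged about dock x at y = +81, z = 55 mm: 0 = out (leaning 35 degrees out), starts at 0 to 0.06, grows inward. Friction of 0.35 N m (6 to 9 N at its knob) holds it where left. Out, its claw carries the board's ear; going in, its tooth presses the ear down until firm on the seat, at some 0.55 to 0.82 rad, differing by unit and side. Over 16 N is too much
- lever_right (a joint): the same lever mirrored at the dock's -y end (hinge at y = -81 mm); the same joint values: 0 out, growing inward, firm at an angle of its own
- lever_left_tip (a point): centre of the left lever's round, slick orange knob (14 mm diameter bar, 18 mm long along dock x), 60 mm from the hinge: at y = +115, z = 104 mm in the dock's frame when out, about y = +69 to +84, z = 114 mm when clamped. Push its outer side inward (towards dock -y); it rises to 115 mm on the way
- lever_right_tip (a point): the same for the right lever, mirrored: y = -115, z = 104 mm out, about y = -69 to -84, z = 114 mm clamped; push towards dock +y
- amber: amber bottle with black cap, 64 mm diameter, 130 tall, bystander; origin under its centre
- dish: clear dish, 88 mm diameter, 16 tall, bystander; origin under its centre
- slidebox: white and blue slide box, 80 x 120 x 30 mm, bystander; origin under its centre
- beaker: glass beaker, 66 mm diameter, 80 tall, bystander; origin under its centre
- puck: white round sensor base, 70 mm diameter, 36 tall, bystander; origin under its centre
- driver: screwdriver lying down, 160 mm long, bystander
There are look-alikes about, which are no part of the job. What is shaped like the part that bears board_mid but purple or yellow is not meant.

How it is judged:
On the way, in this order (a step that is already met when the one before it is completed fails the run):
1. the blue board stands in the dock's guides with its ears on the claws, both levers still out (x of board_mid in the frame of dock between -0.004 and 0.004 m and y of board_mid in the frame of dock between -0.005 and 0.005 m and angle between the y axis of board_mid and the y axis of dock, either way round below 0.1 rad and z of board_mid in the frame of dock between 0.0725 and 0.079 m and value of joint each of lever_left, lever_right below 0.25 rad), for 0.2 s.
2. both levers are swung in and clamp the board on its seats (x of board_mid in the frame of dock between -0.004 and 0.004 m and y of board_mid in the frame of dock between -0.005 and 0.005 m and angle between the y axis of board_mid and the y axis of dock, either way round below 0.1 rad and contact force between board and guide_left above 10 N and contact force between board and guide_right above 10 N and contact force between board and lever_left above 10 N and contact force between board and lever_right above 10 N and value of joint each of lever_left, lever_right above 0.45 rad and z of board_mid in the frame of dock below 0.0715 m and angle between board_mid's own z axis and vertical below 0.06 rad), for 0.2 s.
At the end, for the whole second after the job is handed in: Both levers are in (past 0.45 rad), each clamping its end of the blue board with over 10 N on lever and guide seat; the board is in the slot (4 mm across, 5 mm along), its centre under 71.5 mm high, upright within 0.06 rad, at rest, released; the other things are within 20 mm of their places (all of step 2 and linear speed of board below 0.02 m/s and distance of each of spare_mid, amber, dish, slidebox, beaker, puck, driver from where it was at the start of the episode below 0.02 m); the robot touches nothing.
It fails at once if a lever is pushed with more than 16 N (contact force between any of the fingers, the arm and lever_left above 16 N or contact force between any of the fingers, the arm and lever_right above 16 N).
It fails at once if the board is forced down on the open claws or wedged in the guides by hand (more than 25 N between it and a lever or guide while that lever is out) ((value of joint lever_left below 0.3 rad and contact force between board and lever_left above 25 N) or (value of joint lever_left below 0.3 rad and contact force between board and guide_left above 25 N) or (value of joint lever_right below 0.3 rad and contact force between board and lever_right above 25 N) or (value of joint lever_right below 0.3 rad and contact force between board and guide_right above 25 N)).
It fails at once if a bystander is moved by more than 20 mm (distance of any of spare_mid, amber, dish, slidebox, beaker, puck, driver from where it was at the start of the episode above 0.02 m).
It also fails if it takes over 56 s, if anything falls off the work surface, if the arm or the gripper's body presses on something with over 40 N, if the wrist force passes 120 N, or if a joint passes its speed limit or range.

## Robot

A 6-joint arm with a two-finger parallel gripper is mounted at the origin on the work surface. World frame = base frame: x ahead of the robot, y to its left, z up, the work surface at z = 0. Lengths are in m, angles in rad, forces in N, time in s.
With the tool pointing down it reaches from about 0.25 to 0.725 m from the base axis. Payload 4 kg.
Tool frame: the origin (TCP) lies at the very end of the fingers, on their centre line; the grasp point (between the pads) lies 19 mm behind it; z points along the fingers, y is the line along which they close (so a half turn about z gives the same grasp; the last joint's range is limited). The gripper opens to 85 mm and grips with 20 to 120 N. Pads are 22 mm wide; open, the fingers measure 114 mm over their backs; the gripper's body (76 mm by 85 mm) begins 54 mm behind the grasp point. The pads swing forward as they close: fully open they stand 13 mm farther back than shut.
Start: joints at [0, 0.241, 0.005, 1.335, 0, 1.571], TCP at [0.5, -0, 0.231] pointing down, gripper open.
Joint ranges: [-2.72, 2.72], [-1.05, 1.87], [-1.09, 1.28], [-1.99, 2.15], [-1.42, 1.44], [-3.14, 3.14]. Speed limits (rad/s): [2.79, 2.79, 3.14, 3.14, 3.14, 3.14].

## Interface

Orientations are given as a unit quaternion [x, y, z, w].
In Python, from workcell import bot, vision, workorder, boxes_of gives the robot as it stands.
- The arm moves only by the tool send_rows, never from a script. Its argument "motion" is text: rows parted by semicolons, each of 5 numbers parted by spaces: the closure, from -1 (fully open) to 1 (shut), so that 0 is half open, then the shift along the tool's x, y, z in cm, then the turn about the tool's z in rad. In form: claw x y z twist; .... A call has 1 to 5 rows; each row is the pose to reach, as a shift and turn from the pose commanded when the call began, along the tool's axes at that moment; what a row does not reach only later rows make up. A row lasts 1/10 s, in which the tool goes at most 50 mm and 8.59 degrees, less where a joint would pass 70% of its speed; a pose out of reach is approached as far as the arm can. A call with a gripper value outside its range is refused whole. The fingers move at their own pace and stop on an object; the grip force is fixed at half the most. Time passes only in rows, so rows that repeat a pose let the fingers close. It gives the time, the measured TCP pose, the force, the opening and the grip force at its end, in the units of the state.
- bot.get_obs(): the state, without advancing time (a new reading comes with each control period).
- vision.camera(name): name is "scene" or "side" or "wrist"; returns the picture (420x560x3 uint8, red, green, blue); there is no depth.
- vision.camera_model(name): a dict with "fov_y" (degrees; the focal length in pixels is half the picture's height over the tangent of half this angle, whatever the lens; pixels are square), "cx", "cy" (the principal point, pixels), "world_from_camera" (4x4, takes a point from camera to world coordinates); the wrist camera has in their place "hand_eye" (4x4, takes a point from camera to tool coordinates, whose origin is the TCP and whose axes are the flange's). Camera axes: x right, y down, z forward; pixel columns grow to the right and rows downward; lengths in m; the calibration is good to about 2 mm. A picture is of the moment at which its call begins: read the wrist's pose just before it. camera_model takes no time and is no camera call.
- workorder.job_done(): hands the job in; it is judged then, once.
Trained networks look in the newest picture that a camera, given by its name, has taken for a name from the list of things; names that differ only in an ending like _2 or _b are one class to them, and where a whole thing is asked for, a point or a joint stands for the part that bears it (a point fixed in the world has none). Each returns a list of dicts, best first, with "conf" (0 to 1); they miss things now and then, are a little off and sometimes report something else, mostly with a low value. They report only what shows in the picture. A call takes as long as a camera call. They do not tell look-alikes from the thing itself.
- boxes_of(camera, target): "rect" ([centre column, centre row, width, height] in pixels, round what is visible of it).
The state is a dict: "clock": time; "joint_pos": joint angles; "joint_vel": joint speeds; "tau": joint torques, N m; "eef_pos": TCP position; "tool_rot": TCP orientation; "ft_force": force on the tool from outside, world axes, zero at the start; "ft_torque": the same for the moment, N m; "grip_width": finger opening in m; "grasp_force": force on a finger pad.
Only numpy, scipy, OpenCV 4.12 (cv2) and the standard library are available. Lean on these libraries where they do the work, as an engineer would, in place of code of your own. Each camera call takes 0.05 s, during which the arm holds its last target. There are 200 camera calls.

## Working session

There is one attempt and no reset: what is moved stays moved. The work goes in short steps, Python scripts to look and compute and a tool call to move; the robot and the scene stay as the last step left them, time stands still between calls to the robot, and variables do not carry over. Pictures are saved under pics/ and viewed, at most 10 in all, crops included, and the job is handed in when it is done.

Besides the shell and the picture viewer there is one more tool, called after "Call:" by a JSON object that holds its "method" and its "body". send_rows: Moves the arm, as the interface text tells. Its arguments: {"type":"object","properties":{"motion":{"type":"string"}},"required":["motion"]}

```bash
mkdir -p pics; ls; python3 - <<'E'
from workcell import bot, vision, workorder, boxes_of
import cv2, numpy as np
np.set_printoptions(precision=4,suppress=True)
o=bot.get_obs(); print(o['clock'],o['eef_pos'],o['tool_rot'],o['ft_force'],o['grip_width'])
ims=[]
for n in ['scene','side','wrist']:
    im=vision.camera(n); cv2.imwrite(f'pics/{n}0.png',im[:,:,::-1]); m=vision.camera_model(n); print(n,m)
    for t in ['board_mid','spare_mid','rack','dock','guide_left','guide_right','lever_left','lever_left_tip','lever_right_tip']:
        print(t,[(round(d['conf'],2),np.round(d['rect']).astype(int).tolist()) for d in boxes_of(n,t)][:4])
E
```

```text
pics
0.0 [ 0.4994 -0.      0.2304] [ 0.7071  0.7071 -0.0007 -0.0007] [ 0.4275 -0.6635  0.6313] 0.08543414111912802
scene {'fov_y': 57.967193253796125, 'cx': 279.82172729857655, 'cy': 212.48509169372144, 'world_from_camera': array([[ 0.3175,  0.5106, -0.7991,  1.2323],
       [ 0.9482, -0.166 ,  0.2707, -0.1897],
       [ 0.0056, -0.8437, -0.5368,  0.5803],
       [ 0.    ,  0.    ,  0.    ,  1.    ]])}
board_mid [(0.72, [374, 171, 22, 32]), (0.63, [315, 200, 50, 19]), (0.62, [303, 185, 36, 31]), (0.26, [405, 257, 39, 58])]
spare_mid [(0.93, [323, 224, 57, 28])]
rack [(0.65, [321, 234, 67, 35])]
dock [(0.68, [214, 225, 27, 24]), (0.59, [170, 247, 115, 64]), (0.57, [317, 202, 49, 20]), (0.21, [132, 235, 32, 22])]
guide_left [(0.57, [197, 242, 15, 28])]
guide_right [(0.69, [149, 248, 14, 32])]
lever_left [(0.71, [214, 226, 29, 26]), (0.43, [320, 232, 69, 39])]
lever_left_tip [(0.45, [212, 225, 26, 26])]
lever_right_tip [(0.57, [131, 234, 30, 25])]
side {'fov_y': 44.95939233256054, 'cx': 281.40209753038187, 'cy': 203.80698159811251, 'world_from_camera': array([[ 0.9996,  0.0118,  0.0246,
[... 607 characters left out ...]
ght_tip [(0.61, [261, 316, 11, 17])]
wrist {'fov_y': 62.493785468528294, 'cx': 277.5436974833935, 'cy': 209.45132356171283, 'hand_eye': array([[ 0.0004, -0.9583, -0.2856,  0.072 ],
       [ 1.    ,  0.0002,  0.0006,  0.0012],
       [-0.0005, -0.2856,  0.9583, -0.1425],
       [ 0.    ,  0.    ,  0.    ,  1.    ]])}
board_mid [(0.76, [206, 30, 29, 59]), (0.63, [78, 11, 32, 22])]
spare_mid [(0.84, [301, 40, 31, 80])]
rack [(0.74, [258, 47, 172, 90])]
dock [(0.94, [255, 316, 136, 140])]
guide_left [(0.83, [271, 319, 30, 41])]
guide_right [(0.51, [267, 371, 15, 19])]
lever_left [(0.95, [281, 300, 26, 31])]
lever_left_tip [(0.56, [279, 298, 24, 35])]
lever_right_tip [(0.61, [534, 178, 53, 151])]
```

```bash
python3 - <<'E'
import cv2, numpy as np
a=[cv2.imread(f'pics/{n}0.png') for n in ['scene','side','wrist']]
s=cv2.resize(a[0][130:330,60:460],(800,400),interpolation=cv2.INTER_CUBIC)
cv2.imwrite('pics/scene_c.png',s)
t=cv2.resize(a[1][110:410,130:490],(720,600),interpolation=cv2.INTER_CUBIC)
cv2.imwrite('pics/side_c.png',t)
E
```

```text
(no output)
```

View pics/scene_c.png

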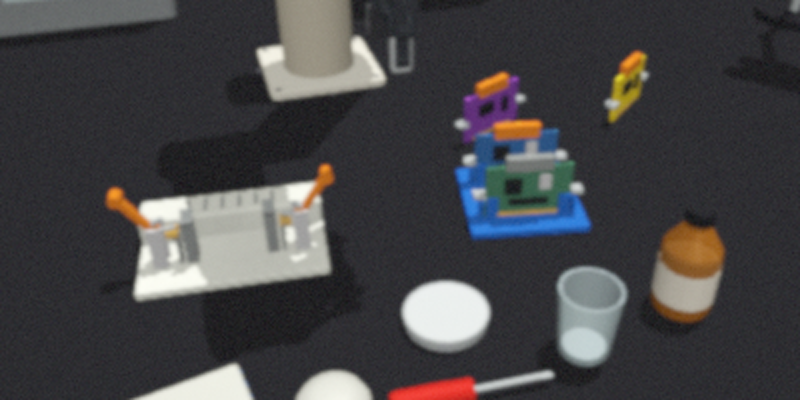

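View pics/side_c.png

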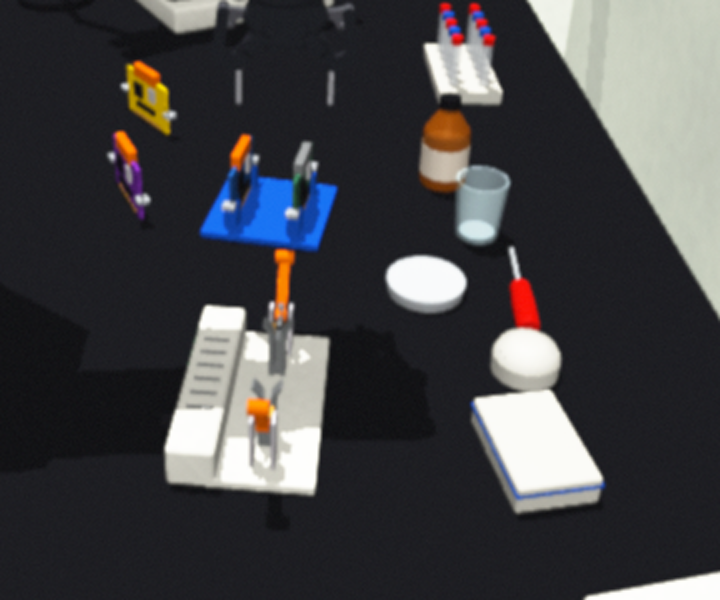

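View pics/wrist0.png

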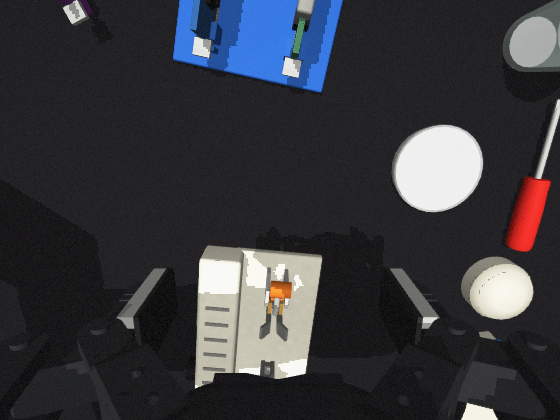

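The purple (scene 305,180; side 195,195) and yellow (scene 374,171; side 205,159) boards stand outside the rack, so they are look-alikes. The blue board (scene 319,194; side 251,185, orange grip bar) is in the rack's −x slot next to the green one with the grey bar, so it is the one meant. The dock's housing is on the world −x side, so its +y end is the far lever.

```bash
cat > h.py <<'E'
from workcell import bot, vision, workorder, boxes_of
import cv2, numpy as np
from scipy.optimize import least_squares
from scipy.spatial.transform import Rotation as R
np.set_printoptions(precision=4,suppress=True)
def cam(n):
    m=vision.camera_model(n); f=210/np.tan(np.radians(m['fov_y'])/2)
    if n=='wrist':
        o=bot.get_obs(); T=np.eye(4); T[:3,:3]=R.from_quat(o['tool_rot']).as_matrix(); T[:3,3]=o['eef_pos']; T=T@m['hand_eye']
    else: T=m['world_from_camera']
    return f,m['cx'],m['cy'],T
def proj(c,p):
    f,cx,cy,T=c; q=(np.atleast_2d(p)-T[:3,3])@T[:3,:3]; return np.c_[f*q[:,0]/q[:,2]+cx,f*q[:,1]/q[:,2]+cy]
def onz(c,uv,z):
    f,cx,cy,T=c; d=T[:3,:3]@np.array([(uv[0]-cx)/f,(uv[1]-cy)/f,1]); return T[:3,3]+d*(z-T[2,3])/d[2]
def pose(p,q):  # p=(x,y,yaw), q points
    c,s=np.cos(p[2]),np.sin(p[2]); q=np.atleast_2d(q); return np.c_[p[0]+c*q[:,0]-s*q[:,1],p[1]+s*q[:,0]+c*q[:,1],q[:,2]]
def fit(obs,p0): # obs list (cam,uv,localpt)
    r=lambda p: np.concatenate([proj(c,pose(p,q))[0]-uv for c,uv,q in obs])
    s=least_squares(r,p0,loss='soft_l1'); return s.x,r(s.x).reshape(-1,2)
E
python3 - <<'E'
from h import *
S,D,W=cam('scene'),cam('side'),cam('wrist')
kl,kr=[0,.115,.104],[0,-.115,.104]
o=[(S,(222.5,217),kl),(S,(118,229.5),kr),(D,(272,238.5),kl),(D,(260.5,315),kr),(W,(281,290),kl)]
print(fit(o,[.5,-.1,0]))
# rack corners wrist: (174,60),(323,92) near edge (-y), z=.01
o=[(W,(174,60),[-.075,-.075,.01]),(W,(323,92),[.075,-.075,.01])]
o+=[(D,(130+c[0]/2,110+c[1]/2),q) for c,q in [((201,235),[-.075,-.075,.01]),((320,247),[.075,-.075,.01]),((338,185),[.075,.075,.01]),((242,177),[-.075,.075,.01])]]
p,r=fit(o,[.5,.2,0]);print(p,r)
b=pose(p,[[-.04,0,.053]]);print('board',b)
print(onz(S,(319,194.5),.086),onz(D,(251,185),.086))
E
```

```text
(array([ 0.4935, -0.1954, -0.0922]), array([[ 0.1907,  0.7411],
       [-1.7052,  1.0734],
       [ 0.5586,  0.597 ],
       [-0.4728,  0.3195],
       [-0.3034, -0.9849]]))
[ 0.4889  0.1737 -0.2008] [[-0.2227 -0.094 ]
 [ 0.8638  0.4586]
 [ 0.0254 -1.6476]
 [-0.3181 -0.4345]
 [ 0.1255  0.7379]
 [-5.7598 -1.3384]]
board [[0.4497 0.1817 0.053 ]]
[0.4448 0.1854 0.086 ] [0.4494 0.1908 0.086 ]
```

Call:
{"method": "send_rows", "body": {"motion": "-0.2 4.6 -1.2 0 0.05; -0.2 9.1 -2.5 0 0.1; -0.2 13.7 -3.7 0 0.15; -0.2 18.2 -5 0 0.2; -0.2 18.2 -5 0 0.2"}}

```text
clock: 2.0
eef_pos: [0.4484, 0.1867, 0.2314]
tool_rot: [0.772, 0.636, 0.001, -0.001]
ft_force: [-0.5, -0.5, 0.5]
grip_width: 0.0509
grasp_force: 0.0
```

Call:
{"method": "send_rows", "body": {"motion": "-0.2 0 0 0 0; -0.2 0 0 0 0"}}

```text
clock: 2.2
eef_pos: [0.4502, 0.1813, 0.2313]
tool_rot: [0.774, 0.633, -0.0, 0.0]
ft_force: [-0.2, 0.5, 0.3]
grip_width: 0.0512
grasp_force: 0.0
```

```bash
python3 - <<'E'
from h import *
o=bot.get_obs(); print(o['clock'],o['eef_pos'],R.from_quat(o['tool_rot']).as_matrix(),o['ft_force'])
im=vision.camera('wrist')[:,:,::-1].copy(); cv2.imwrite('pics/w1.png',im)
W=cam('wrist')
p=[0.4889,0.1737,-0.2008]
print(proj(W,pose(p,[[-.075,-.075,.01],[.075,-.075,.01],[.075,.075,.01],[-.075,.075,.01]])))
print('bar',proj(W,pose(p,[[-.046,-.03,.096],[-.034,-.03,.096],[-.034,.03,.096],[-.046,.03,.096]])))
h=cv2.cvtColor(im,cv2.COLOR_BGR2HSV)
for nm,lo,hi in [('orange',(5,150,120),(20,255,255))]:
    m=cv2.inRange(h,lo,hi); n,l,s,c=cv2.connectedComponentsWithStats(m)
    for i in range(1,n):
        if s[i][4]>150:
            pts=np.argwhere(l==i)[:,::-1].astype(np.float32); print(nm,s[i],c[i],cv2.minAreaRect(pts))
E
```

```text
2.2 [0.4502 0.1813 0.2313] [[ 0.1991  0.98    0.    ]
 [ 0.98   -0.1991 -0.0005]
 [-0.0005  0.0001 -1.    ]] [-0.2009  0.5118  0.2601]
[[244.5445 241.881 ]
 [377.4708 241.8057]
 [389.7432 102.715 ]
 [240.422  102.7682]]
bar [[267.9405 230.5977]
 [282.0077 230.59  ]
 [282.2571 160.3374]
 [267.3223 160.344 ]]
orange [547   0  13  48 465] [553.7849  26.2065] ((553.0, 23.5), (47.0, 12.0), 90.0)
orange [ 69 166  65  63 891] [105.0202 194.1369] ((101.09194946289062, 195.46353149414062), (73.84397888183594, 22.623258590698242), 47.815555572509766)
```

View pics/w1.png

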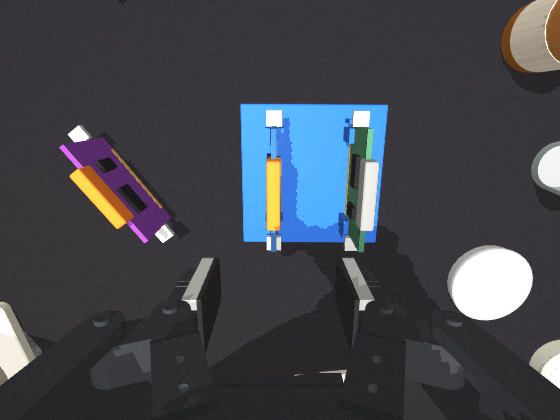

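The picture confirms it. The blue board's orange bar is at cols 267–281, rows 158–231, in the left slot and matching the predicted position. The green board with the grey bar is at col 368, and the purple look-alike is outside the rack at (100,197). Now I descend to the bar.

Call:
{"method": "send_rows", "body": {"motion": "-0.2 0 0 4.5 0; -0.2 0 0 9 0; -0.2 0 0 13 0; -0.2 0 0 16 0; -0.2 0 0 16.3 0"}}

```text
clock: 2.75
eef_pos: [0.4472, 0.1791, 0.0646]
tool_rot: [0.775, 0.632, -0.004, -0.001]
ft_force: [-0.2, -0.7, 0.7]
grip_width: 0.0514
grasp_force: 0.0
```

Call:
{"method": "send_rows", "body": {"motion": "-0.2 0 0 0 0; 1 0 0 0 0; 1 0 0 0 0; 1 0 0 0 0; 1 0 0 0 0"}}

```text
clock: 3.25
eef_pos: [0.4498, 0.1828, 0.0703]
tool_rot: [0.774, 0.633, 0.001, -0.001]
ft_force: [-3.8, 0.6, 9.1]
grip_width: 0.0108
grasp_force: 58.4
```

Call:
{"method": "send_rows", "body": {"motion": "1 0 0 -2 0; 1 0 0 -4 0; 1 0 0 -8 0; 1 0 0 -12 0; 1 0 0 -14 0"}}

```text
clock: 3.75
eef_pos: [0.4515, 0.1827, 0.2127]
tool_rot: [0.774, 0.633, 0.003, 0.001]
ft_force: [-0.1, -0.1, -2.3]
grip_width: 0.0108
grasp_force: 59.3
```

Call:
{"method": "send_rows", "body": {"motion": "1 0 0 0 0; 1 0 0 0 0; 1 0 0 0 0"}}

```text
clock: 4.05
eef_pos: [0.4488, 0.1816, 0.2066]
tool_rot: [0.774, 0.633, -0.002, -0.001]
ft_force: [-0.3, 0.1, -2.2]
grip_width: 0.011
grasp_force: 59.2
```

```bash
python3 - <<'E'
from h import *
o=bot.get_obs(); print(o['clock'],o['eef_pos'],R.from_quat(o['tool_rot']).as_matrix(),o['ft_force'],o['ft_torque'],o['grasp_force'])
im=vision.camera('wrist')[:,:,::-1].copy(); cv2.imwrite('pics/w2.png',im)
vision.camera('side')
W=cam('wrist')
T=np.eye(4);T[:3,:3]=R.from_quat(o['tool_rot']).as_matrix();T[:3,3]=o['eef_pos']
q=lambda l:(np.c_[l]@T[:3,:3].T+T[:3,3])
# bar top z = 10mm behind grasp => tool z=-.019-.010 ; bar x +-.03
print('bar',proj(W,q([[x,y,-.029] for x in(-.03,.03) for y in(-.006,.006)])))
# ears top tool z: ear centre 43mm below bar centre -> z=-.019+.043-.003
print('ears',proj(W,q([[x,y,.021] for x in(-.069,.069) for y in(-.0075,.0075)])))
h=cv2.cvtColor(im,cv2.COLOR_BGR2HSV); m=cv2.inRange(h,(5,120,100),(25,255,255)); n,l,s,c=cv2.connectedComponentsWithStats(m)
for i in range(1,n):
    if s[i][4]>150: print(s[i],c[i])
E
```

```text
4.05 [0.4488 0.1816 0.2066] [[ 0.1986  0.9801 -0.0031]
 [ 0.9801 -0.1986 -0.0012]
 [-0.0018 -0.0028 -1.    ]] [-0.2647  0.1383 -2.1677] [-0.0287  0.0573 -0.0206] 59.22421216964722
bar [[258.8701 374.148 ]
 [288.9898 374.1494]
 [256.2769 232.7224]
 [290.6738 232.7296]]
ears [[261.7825 365.3267]
 [288.1423 365.3282]
 [257.9396 113.7689]
 [290.8992 113.7803]]
[522   0  25  44 334] [530.2934  22.7395]
[102 151  55  63 230] [128.7609 181.787 ]
[  53  170   72   69 1963] [ 88.6979 202.9185]
[ 262  217   32  151 4437] [277.481  291.4109]
```

View pics/w2.png

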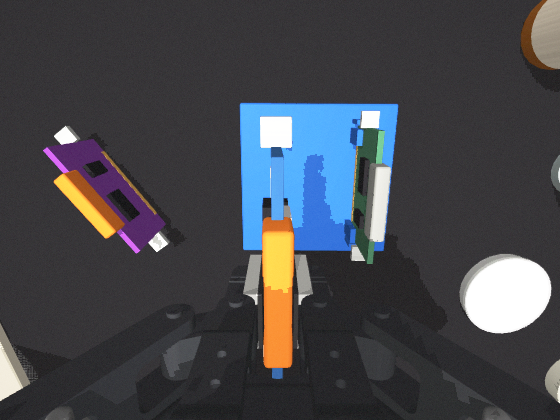

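The board is gripped cleanly: bar at cols 262–293, rows 218–367, ear at (276,132). I carry it high past the dock to get a wrist view of both guides.

Call:
{"method": "send_rows", "body": {"motion": "1 -3 1 -2 0; 1 -6.6 1.9 -3 0; 1 -11 3.2 -3 0; 1 -15.4 4.5 -3 0; 1 -19.8 5.7 -3 0"}}

```text
clock: 4.65
eef_pos: [0.466, -0.0249, 0.2372]
tool_rot: [0.774, 0.633, -0.001, -0.001]
ft_force: [1.3, -0.4, -1.7]
grip_width: 0.0108
grasp_force: 59.2
```

Call:
{"method": "send_rows", "body": {"motion": "1 -4.4 1.3 0 0; 1 -8.8 2.6 0 0; 1 -13.2 3.9 0 0; 1 -17.6 5.2 0 0; 1 -22 6.4 0 0"}}

```text
clock: 5.15
eef_pos: [0.4849, -0.2534, 0.2368]
tool_rot: [0.774, 0.633, -0.0, -0.001]
ft_force: [0.8, 1.2, -2.3]
grip_width: 0.011
grasp_force: 59.2
```

Call:
{"method": "send_rows", "body": {"motion": "1 -4 1.2 0 -0.05; 1 -6.6 1.9 0 -0.108; 1 -6.6 1.9 0 -0.108; 1 -6.6 1.9 0 -0.108; 1 -6.6 1.9 0 -0.108"}}

```text
clock: 5.65
eef_pos: [0.4907, -0.3191, 0.2374]
tool_rot: [0.739, 0.674, -0.0, -0.001]
ft_force: [0.7, 0.1, -1.6]
grip_width: 0.0106
grasp_force: 59.2
```

```bash
python3 - <<'E'
from h import *
o=bot.get_obs(); print(o['clock'],o['eef_pos'],R.from_quat(o['tool_rot']).as_matrix(),o['ft_force'],o['grip_width'])
im=vision.camera('wrist')[:,:,::-1].copy(); cv2.imwrite('pics/w3.png',im)
W=cam('wrist'); p=[.4935,-.1954,-.0922]
L=[[-.05,-.1075,.01],[.05,-.1075,.01],[.05,.1075,.01],[-.05,.1075,.01],[0,.115,.104],[0,-.115,.104],[0,.046,.072],[0,-.046,.072],[-.085,.1075,.042],[-.04,.1075,.042]]
uv=proj(W,pose(p,L)); print(uv)
big=cv2.resize(im[0:300],(800,429),interpolation=cv2.INTER_CUBIC)
for u in uv: cv2.drawMarker(big,tuple(int(v) for v in u*800/560),(0,255,0),0,10,1)
cv2.imwrite('pics/w3b.png',big)
E
```

```text
5.65 [ 0.4907 -0.3191  0.2374] [[ 0.0915  0.9958 -0.0017]
 [ 0.9958 -0.0915  0.0015]
 [ 0.0014 -0.0018 -1.    ]] [ 0.6594  0.0825 -1.5839] 0.01058059609678271
[[ 221.6442  161.2634]
 [ 314.9229  161.4261]
 [ 322.7036  -78.3022]
 [ 210.9955  -78.4837]
 [ 262.2334 -169.2861]
 [ 265.3123  187.9083]
 [ 264.99    -24.4676]
 [ 265.9299  100.1536]
 [ 160.266   -98.8969]
 [ 216.0541  -98.8068]]
```

View pics/w3b.png

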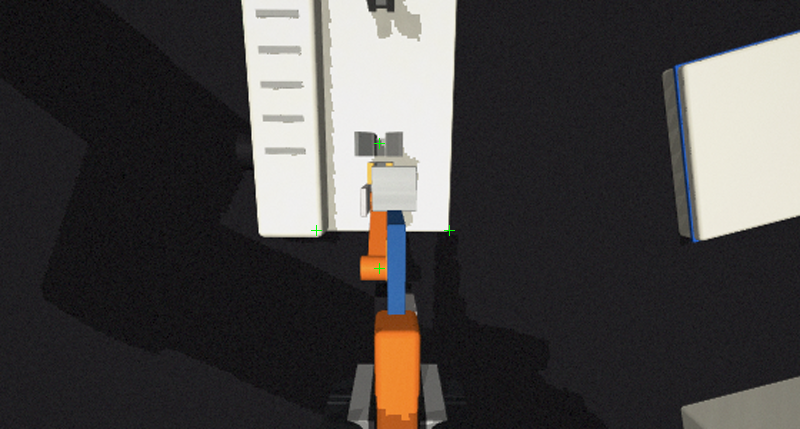

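The model overlay fits: the right guide is at crop (379,144) and the base corner at (449,231), each within about 1 mm. I move over the slot.

Call:
{"method": "send_rows", "body": {"motion": "1 4 -0.3 0 0; 1 8 -0.6 0 0; 1 12.5 -0.9 0 0; 1 12.5 -0.9 0 0; 1 12.5 -0.9 0 0"}}

```text
clock: 6.2
eef_pos: [0.4937, -0.1929, 0.2389]
tool_rot: [0.738, 0.675, 0.0, 0.001]
ft_force: [-0.2, -0.5, -1.9]
grip_width: 0.011
grasp_force: 59.1
```

Call:
{"method": "send_rows", "body": {"motion": "1 0 0 3.5 0; 1 0 0 7 0; 1 0 0 9.5 0; 1 0 0 9.5 0; 1 0 0 9.5 0"}}

```text
clock: 6.7
eef_pos: [0.4935, -0.1954, 0.1436]
tool_rot: [0.739, 0.674, -0.0, -0.0]
ft_force: [-0.8, 0.2, -1.0]
grip_width: 0.0106
grasp_force: 59.1
```

```bash
python3 - <<'E'
from h import *
o=bot.get_obs(); print(o['clock'],o['eef_pos'],R.from_quat(o['tool_rot']).as_matrix(),o['ft_force'],o['grip_width'])
M=R.from_quat(o['tool_rot']).as_matrix()
print('err tool', M.T@(np.array([.4931,-.1942,.135])-o['eef_pos']))
im=vision.camera('scene')[:,:,::-1]; im2=vision.camera('side')[:,:,::-1]
a=cv2.resize(im[170:290,90:250],(480,360),interpolation=3); b=cv2.resize(im2[180:370,210:320],(208,360),interpolation=3)
cv2.imwrite('pics/c4.png',np.hstack([a,b]))
E
```

```text
6.7 [ 0.4935 -0.1954  0.1436] [[ 0.0927  0.9957 -0.0004]
 [ 0.9957 -0.0927  0.    ]
 [-0.     -0.0004 -1.    ]] [-0.8476  0.1712 -1.0043] 0.01061091519604398
err tool [ 0.0012 -0.0005  0.0086]
```

View pics/c4.png

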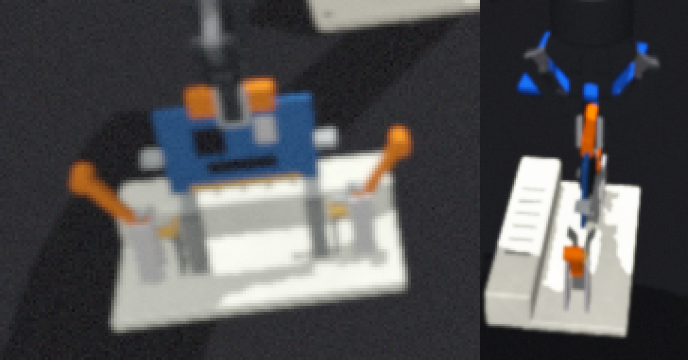

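The board hangs upright between the two guides, with both levers leaning out. I lower it in stages and watch the force.

Call:
{"method": "send_rows", "body": {"motion": "1 0.1 0 0.6 0; 1 0.1 0 1.2 0; 1 0.1 0 1.7 0; 1 0.1 0 2.2 0; 1 0.1 0 2.2 0"}}

```text
clock: 7.3
eef_pos: [0.493, -0.1936, 0.1203]
tool_rot: [0.739, 0.674, -0.0, -0.001]
ft_force: [-0.4, 0.8, -1.8]
grip_width: 0.0111
grasp_force: 59.2
```

Call:
{"method": "send_rows", "body": {"motion": "1 0 0 0.4 0; 1 0 0 0.8 0; 1 0 0 1.2 0; 1 0 0 1.2 0"}}

```text
clock: 7.7
eef_pos: [0.4933, -0.1937, 0.1086]
tool_rot: [0.739, 0.674, -0.0, -0.001]
ft_force: [0.0, -0.5, -2.1]
grip_width: 0.0106
grasp_force: 59.2
```

No contact so far.

Call:
{"method": "send_rows", "body": {"motion": "1 0 0 0.3 0; 1 0 0 0.6 0; 1 0 0 0.9 0; 1 0 0 0.9 0"}}

```text
clock: 8.1
eef_pos: [0.4934, -0.1937, 0.0998]
tool_rot: [0.739, 0.674, -0.0, -0.0]
ft_force: [-0.7, -0.1, -1.5]
grip_width: 0.011
grasp_force: 59.2
```

Call:
{"method": "send_rows", "body": {"motion": "1 0 0 0.2 0; 1 0 0 0.4 0; 1 0 0 0.4 0"}}

```text
clock: 8.4
eef_pos: [0.4934, -0.1938, 0.096]
tool_rot: [0.739, 0.674, -0.0, -0.0]
ft_force: [-0.9, -0.8, -2.1]
grip_width: 0.0111
grasp_force: 59.3
```

Call:
{"method": "send_rows", "body": {"motion": "1 0 0 0.1 0; 1 0 0 0.2 0; 1 0 0 0.2 0"}}

```text
clock: 8.7
eef_pos: [0.4934, -0.1939, 0.0941]
tool_rot: [0.739, 0.674, -0.0, -0.0]
ft_force: [-2.1, 0.3, -2.2]
grip_width: 0.0112
grasp_force: 59.3
```

Call:
{"method": "send_rows", "body": {"motion": "1 0 0 0.1 0; 1 0 0 0.1 0"}}

```text
clock: 8.9
eef_pos: [0.4934, -0.1939, 0.0931]
tool_rot: [0.739, 0.674, -0.0, -0.0]
ft_force: [-2.8, 1.6, -2.1]
grip_width: 0.0108
grasp_force: 59.5
```

Call:
{"method": "send_rows", "body": {"motion": "1 0 0 0.1 0; 1 0 0 0.1 0"}}

```text
clock: 9.1
eef_pos: [0.4935, -0.1939, 0.0922]
tool_rot: [0.739, 0.674, -0.0, -0.0]
ft_force: [-1.9, -0.2, -1.8]
grip_width: 0.0108
grasp_force: 59.5
```

Call:
{"method": "send_rows", "body": {"motion": "1 0 -0.05 0.1 0; 1 0 -0.05 0.1 0"}}

```text
clock: 9.3
eef_pos: [0.4934, -0.194, 0.0917]
tool_rot: [0.739, 0.674, 0.0, 0.0]
ft_force: [-2.4, -1.1, 0.8]
grip_width: 0.0109
grasp_force: 59.9
```

Call:
{"method": "send_rows", "body": {"motion": "1 0 0 0.1 0; 1 0 0 0.1 0"}}

```text
clock: 9.5
eef_pos: [0.4935, -0.194, 0.0915]
tool_rot: [0.739, 0.674, 0.0, 0.001]
ft_force: [-4.2, -0.4, 7.1]
grip_width: 0.0107
grasp_force: 61.0
```

Call:
{"method": "send_rows", "body": {"motion": "1 0 0 0.1 0; 1 0 0 0.1 0"}}

```text
clock: 9.7
eef_pos: [0.4936, -0.1941, 0.0913]
tool_rot: [0.739, 0.674, 0.0, 0.001]
ft_force: [-5.9, 0.7, 11.5]
grip_width: 0.011
grasp_force: 62.0
```

Firm contact at TCP z = 0.0915, exactly the predicted rest height. I relieve the force and release.

Call:
{"method": "send_rows", "body": {"motion": "1 0 0 -0.2 0; 1 0 0 -0.2 0"}}

```text
clock: 9.9
eef_pos: [0.4934, -0.194, 0.0917]
tool_rot: [0.739, 0.674, 0.0, 0.0]
ft_force: [-3.1, -0.3, 3.7]
grip_width: 0.0108
grasp_force: 60.2
```

Call:
{"method": "send_rows", "body": {"motion": "-0.2 0 0 0 0; -0.2 0 0 0 0; -0.2 0 0 0 0; -0.2 0 0 0 0"}}

```text
clock: 10.3
eef_pos: [0.4936, -0.1938, 0.0912]
tool_rot: [0.739, 0.674, 0.0, 0.0]
ft_force: [-0.2, -0.2, -0.2]
grip_width: 0.0514
grasp_force: 0.0
```

Call:
{"method": "send_rows", "body": {"motion": "-0.2 0 0 -2 0; -0.2 0 0 -5 0; -0.2 0 0 -9 0; -0.2 0 0 -13 0; -0.2 0 0 -13 0"}}

```text
clock: 10.8
eef_pos: [0.4967, -0.1952, 0.2277]
tool_rot: [0.739, 0.674, 0.003, 0.006]
ft_force: [0.3, -0.3, 0.1]
grip_width: 0.0512
grasp_force: 0.0
```

Call:
{"method": "send_rows", "body": {"motion": "1 0 0 0 0; 1 0 0 0 0; 1 0 0 0 0"}}

```text
clock: 11.1
eef_pos: [0.4922, -0.1934, 0.2196]
tool_rot: [0.739, 0.674, -0.001, -0.002]
ft_force: [-0.1, 0.7, -0.5]
grip_width: 0.0077
grasp_force: 0.0
```

```bash
python3 - <<'E'
from h import *
o=bot.get_obs(); print(o['clock'],o['eef_pos'],R.from_quat(o['tool_rot']).as_matrix(),o['ft_force'],o['grip_width'])
im=vision.camera('scene')[:,:,::-1]; im2=vision.camera('side')[:,:,::-1];im3=vision.camera('wrist')[:,:,::-1]
S,D,W=cam('scene'),cam('side'),cam('wrist'); p=[.4932,-.1954,-.0922]
print(proj(S,pose(p,[[0,.03,.118],[0,-.03,.118],[0,.069,.065],[0,-.069,.065]])),proj(D,pose(p,[[0,-.03,.118],[0,0,.118]])))
cv2.imwrite('pics/s5.png',im);cv2.imwrite('pics/d5.png',im2);cv2.imwrite('pics/w5.png',im3)
a=cv2.resize(im[190:290,90:250],(480,300),interpolation=3); b=cv2.resize(im2[200:370,210:320],(194,300),interpolation=3)
cv2.imwrite('pics/c5.png',np.vstack([np.hstack([a,b]),cv2.resize(im3,(674,300))[:,:674]]))
E
```

```text
11.1 [ 0.4922 -0.1934  0.2196] [[ 0.0918  0.9958 -0.0031]
 [ 0.9958 -0.0918  0.0012]
 [ 0.001  -0.0032 -1.    ]] [-0.0757  0.7287 -0.4716] 0.007695123551754949
[[183.869  217.0244]
 [155.8784 220.3243]
 [204.0501 234.1291]
 [141.8841 242.0763]] [[265.1621 277.27  ]
 [266.8393 267.2528]]
```

View pics/c5.png

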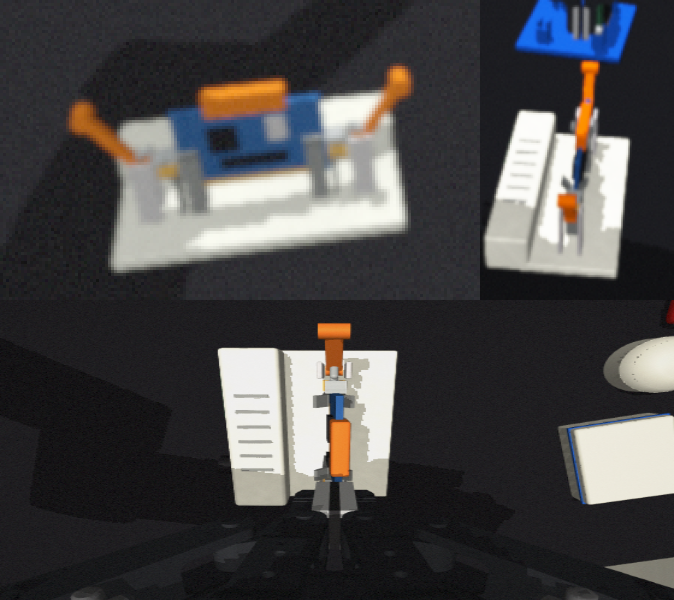

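The board sits level on the claws, released. Its bar top corners in the scene view are within 1 px of the prediction for a 75 mm mid-height, and both levers are still out. Next I take the closed fingers outside the left (far) knob.

Call:
{"method": "send_rows", "body": {"motion": "1 4 0 0 0; 1 8 0 0 0; 1 12 0 0 0; 1 14.5 0 0 0; 1 14.5 0 0 0"}}

```text
clock: 11.75
eef_pos: [0.5064, -0.0466, 0.2208]
tool_rot: [0.737, 0.676, -0.0, -0.001]
ft_force: [0.4, 0.8, -0.2]
grip_width: -0.0
grasp_force: 0.0
```

Call:
{"method": "send_rows", "body": {"motion": "1 0 0 4 0; 1 0 0 8 0; 1 0 0 11 0; 1 0 0 12.3 0; 1 0 0 12.3 0"}}

```text
clock: 12.25
eef_pos: [0.5041, -0.0501, 0.0955]
tool_rot: [0.739, 0.673, -0.002, -0.002]
ft_force: [-0.4, -0.6, -0.9]
grip_width: 0.0003
grasp_force: 0.0
```

Call:
{"method": "send_rows", "body": {"motion": "1 0 0 0 0; 1 0 0 0 0; 1 0 0 0 0"}}

```text
clock: 12.55
eef_pos: [0.5076, -0.0497, 0.0996]
tool_rot: [0.739, 0.674, 0.001, 0.001]
ft_force: [-0.4, 1.1, -0.3]
grip_width: 0.0
grasp_force: 0.0
```

```bash
cat > dk.py <<'E'
from h import *
o=bot.get_obs(); d=o['eef_pos']-np.array([.493,-.1954,0]); a=-.0922
print(o['clock'],'dock',d[0]*np.cos(a)+d[1]*np.sin(a),-d[0]*np.sin(a)+d[1]*np.cos(a),d[2],'ft',o['ft_force'],'width',o['grip_width'])
print(R.from_quat(o['tool_rot']).as_matrix()[:2,:2])
E
python3 dk.py
```

```text
12.55 dock 0.0010991047046060385 0.1463740239021454 0.09962661569077333 ft [-0.3632  1.0516 -0.2507] width 5.624018485408532e-06
[[ 0.0921  0.9957]
 [ 0.9957 -0.0921]]
```

Call:
{"method": "send_rows", "body": {"motion": "1 -0.5 0 0 0; 1 -0.9 0 0 0; 1 -0.9 0 0 0"}}

```text
clock: 12.85
eef_pos: [0.5058, -0.059, 0.0986]
tool_rot: [0.739, 0.674, 0.0, 0.0]
ft_force: [-0.0, -0.3, -0.2]
grip_width: 0.0003
grasp_force: 0.0
```

Call:
{"method": "send_rows", "body": {"motion": "1 -0.1 0 0 0; 1 -0.2 0 0 0; 1 -0.3 0 0 0; 1 -0.4 0 0 0; 1 -0.5 0 0 0"}}

```text
clock: 13.35
eef_pos: [0.5053, -0.0625, 0.0983]
tool_rot: [0.739, 0.674, 0.001, -0.001]
ft_force: [0.1, 4.5, 1.1]
grip_width: 0.0004
grasp_force: 2.3
```

Call:
{"method": "send_rows", "body": {"motion": "1 -0.1 0 0 0; 1 -0.2 0 0 0; 1 -0.3 0 0 0; 1 -0.4 0 0 0; 1 -0.5 0 0 0"}}

```text
clock: 13.85
eef_pos: [0.5054, -0.0655, 0.0988]
tool_rot: [0.738, 0.675, 0.003, -0.002]
ft_force: [-0.1, 9.0, 2.6]
grip_width: 0.0003
grasp_force: 4.5
```

Call:
{"method": "send_rows", "body": {"motion": "1 -0.1 0 0 0; 1 -0.2 0 0 0; 1 -0.2 0 0 0"}}

```text
clock: 14.15
eef_pos: [0.5053, -0.0679, 0.0988]
tool_rot: [0.738, 0.675, 0.002, -0.001]
ft_force: [0.2, 7.8, 2.8]
grip_width: -0.0004
grasp_force: 4.0
```

Call:
{"method": "send_rows", "body": {"motion": "1 -0.1 0 0 0; 1 -0.2 0 0 0; 1 -0.3 0 0 0; 1 -0.3 0 0 0"}}

```text
clock: 14.55
eef_pos: [0.505, -0.071, 0.0988]
tool_rot: [0.738, 0.675, 0.002, -0.001]
ft_force: [0.0, 7.0, 2.5]
grip_width: 0.0001
grasp_force: 3.8
```

Call:
{"method": "send_rows", "body": {"motion": "1 -0.1 0 0 0; 1 -0.2 0 0 0; 1 -0.3 0 0 0; 1 -0.4 0 0 0; 1 -0.5 0 0 0"}}

```text
clock: 15.05
eef_pos: [0.5044, -0.0761, 0.0988]
tool_rot: [0.738, 0.675, 0.002, -0.001]
ft_force: [0.5, 6.8, 2.6]
grip_width: -0.0
grasp_force: 3.7
```

Call:
{"method": "send_rows", "body": {"motion": "1 -0.1 0 0 0; 1 -0.2 0 0 0; 1 -0.3 0 0 0; 1 -0.4 0 0 0; 1 -0.5 0 0 0"}}

```text
clock: 15.55
eef_pos: [0.5039, -0.0813, 0.0987]
tool_rot: [0.738, 0.674, 0.002, -0.001]
ft_force: [0.6, 6.1, 1.4]
grip_width: -0.0003
grasp_force: 3.4
```

Call:
{"method": "send_rows", "body": {"motion": "1 -0.1 0 0 0; 1 -0.2 0 0 0; 1 -0.3 0 0 0; 1 -0.4 0 0 0; 1 -0.4 0 0 0"}}

```text
clock: 16.05
eef_pos: [0.5035, -0.0855, 0.0987]
tool_rot: [0.738, 0.674, 0.002, -0.001]
ft_force: [1.3, 5.5, 1.7]
grip_width: -0.0001
grasp_force: 3.1
```

Call:
{"method": "send_rows", "body": {"motion": "1 -0.1 0 0 0; 1 -0.2 0 0 0; 1 -0.3 0 0 0; 1 -0.4 0 0 0; 1 -0.4 0 0 0"}}

```text
clock: 16.55
eef_pos: [0.5031, -0.0896, 0.0986]
tool_rot: [0.738, 0.674, 0.002, -0.001]
ft_force: [1.0, 5.9, 1.6]
grip_width: -0.0003
grasp_force: 2.9
```

Call:
{"method": "send_rows", "body": {"motion": "1 -0.1 0 0 0; 1 -0.2 0 0 0; 1 -0.2 0 0 0"}}

```text
clock: 16.85
eef_pos: [0.5029, -0.0916, 0.0986]
tool_rot: [0.738, 0.674, 0.002, -0.001]
ft_force: [0.2, 6.4, 2.4]
grip_width: -0.0001
grasp_force: 2.9
```

Call:
{"method": "send_rows", "body": {"motion": "1 -0.1 0 0 0; 1 -0.2 0 0 0; 1 -0.2 0 0 0"}}

```text
clock: 17.15
eef_pos: [0.5027, -0.0936, 0.0986]
tool_rot: [0.738, 0.674, 0.001, -0.001]
ft_force: [-0.2, 5.2, 1.5]
grip_width: 0.0001
grasp_force: 2.9
```

Call:
{"method": "send_rows", "body": {"motion": "1 -0.1 0 0 0; 1 -0.2 0 0 0; 1 -0.2 0 0 0"}}

```text
clock: 17.45
eef_pos: [0.5025, -0.0956, 0.0986]
tool_rot: [0.738, 0.674, 0.001, -0.001]
ft_force: [0.6, 5.6, 1.8]
grip_width: -0.0
grasp_force: 2.9
```

Call:
{"method": "send_rows", "body": {"motion": "1 -0.1 0 0 0; 1 -0.2 0 0 0; 1 -0.2 0 0 0"}}

```text
clock: 17.75
eef_pos: [0.5023, -0.0976, 0.0986]
tool_rot: [0.738, 0.674, 0.001, -0.001]
ft_force: [-0.3, 4.7, 1.1]
grip_width: 0.0001
grasp_force: 2.9
```

Call:
{"method": "send_rows", "body": {"motion": "1 -0.1 0 0 0; 1 -0.2 0 0 0; 1 -0.2 0 0 0"}}

```text
clock: 18.05
eef_pos: [0.5021, -0.0996, 0.0986]
tool_rot: [0.738, 0.674, 0.001, -0.001]
ft_force: [0.0, 6.0, 1.6]
grip_width: -0.0001
grasp_force: 2.8
```

Call:
{"method": "send_rows", "body": {"motion": "1 -0.1 0 0 0; 1 -0.2 0 0 0; 1 -0.2 0 0 0"}}

```text
clock: 18.35
eef_pos: [0.5019, -0.1016, 0.0986]
tool_rot: [0.738, 0.674, 0.001, -0.001]
ft_force: [0.9, 5.7, 2.0]
grip_width: 0.0003
grasp_force: 2.8
```

Call:
{"method": "send_rows", "body": {"motion": "1 -0.1 0 0 0; 1 -0.2 0 0 0; 1 -0.2 0 0 0"}}

```text
clock: 18.65
eef_pos: [0.5017, -0.1036, 0.0986]
tool_rot: [0.738, 0.674, 0.001, -0.001]
ft_force: [0.3, 5.7, 2.1]
grip_width: 0.0001
grasp_force: 2.8
```

Call:
{"method": "send_rows", "body": {"motion": "1 -0.1 0 0 0; 1 -0.2 0 0 0; 1 -0.2 0 0 0"}}

```text
clock: 18.95
eef_pos: [0.5015, -0.1056, 0.0985]
tool_rot: [0.738, 0.674, 0.001, -0.001]
ft_force: [1.0, 6.1, 1.0]
grip_width: 0.0002
grasp_force: 2.8
```

Call:
{"method": "send_rows", "body": {"motion": "1 -0.1 0 0 0; 1 -0.2 0 0 0; 1 -0.2 0 0 0"}}

```text
clock: 19.25
eef_pos: [0.5013, -0.1076, 0.0984]
tool_rot: [0.738, 0.674, 0.001, -0.001]
ft_force: [-0.3, 6.4, 1.8]
grip_width: 0.0001
grasp_force: 2.8
```

Call:
{"method": "send_rows", "body": {"motion": "1 -0.1 0 0 0; 1 -0.1 0 0 0"}}

```text
clock: 19.45
eef_pos: [0.5012, -0.1084, 0.0984]
tool_rot: [0.738, 0.674, 0.001, -0.001]
ft_force: [0.5, 6.1, 1.2]
grip_width: 0.0
grasp_force: 3.0
```

Call:
{"method": "send_rows", "body": {"motion": "1 -0.1 0 0 0; 1 -0.1 0 0 0"}}

```text
clock: 19.65
eef_pos: [0.5011, -0.1092, 0.0984]
tool_rot: [0.738, 0.674, 0.002, -0.001]
ft_force: [1.1, 6.5, 0.4]
grip_width: 0.0
grasp_force: 3.3
```

```bash
python3 dk.py; python3 - <<'E'
from h import *
im=vision.camera('scene')[:,:,::-1]; im2=vision.camera('side')[:,:,::-1]
S,D=cam('scene'),cam('side');p=[.493,-.1954,-.0922]
f=lambda u,o,k:tuple(int(v) for v in (u-o)*k)
a=cv2.resize(im[190:290,90:250],(480,300),interpolation=3); b=cv2.resize(im2[200:370,210:320],(194,300),interpolation=3)
cv2.imwrite('pics/c6.png',np.hstack([a,b]))
for th in (0,.5,.6,.7,.8):
    q=[0,.081+.06*np.sin(.611-th),.055+.06*np.cos(.611-th)]
    print(th,q[1],(proj(S,pose(p,q))[0]-[90,190])*3,(proj(D,pose(p,q))[0]-[210,200])*1.7636)
E
```

```text
19.65 dock 0.00015388432794836288 0.08657846441829559 0.0983565513484028 ft [1.0821 6.5385 0.3924] width 1.3472193888840285e-05
[[ 0.0903  0.9959]
 [ 0.9959 -0.0903]]
0 0.11542120929288074 [398.5185  82.6381] [109.9243  68.6306]
0.5 0.08764633211281958 [360.4798  75.4478] [107.8134  74.5588]
0.6 0.08165998669008052 [352.3965  75.992 ] [107.3222  77.2562]
0.7 0.07566704689849679 [344.3587  77.2092] [106.8191  80.4214]
0.8 0.06972739221146333 [336.4563  79.0881] [106.3093  84.0266]
```

View pics/c6.png

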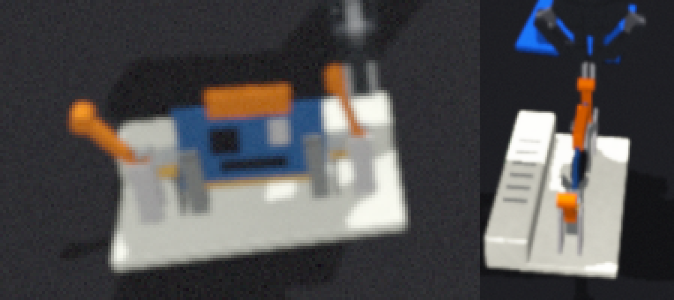

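The left lever is leaning inward with its knob at crop (336,77), about 0.8 rad by my prediction. The steps are now giving less than commanded, so the firm stop is close. I press on in 1 mm steps.

Call:
{"method": "send_rows", "body": {"motion": "1 -0.1 0 0 0; 1 -0.1 0 0 0"}}

```text
clock: 19.95
eef_pos: [0.5011, -0.1099, 0.0983]
tool_rot: [0.738, 0.674, 0.002, -0.002]
ft_force: [0.1, 7.4, 0.5]
grip_width: -0.0001
grasp_force: 3.7
```

Call:
{"method": "send_rows", "body": {"motion": "1 -0.1 0 0 0; 1 -0.1 0 0 0"}}

```text
clock: 20.15
eef_pos: [0.501, -0.1105, 0.0983]
tool_rot: [0.738, 0.675, 0.002, -0.002]
ft_force: [1.2, 7.8, 0.3]
grip_width: -0.0001
grasp_force: 4.2
```

Call:
{"method": "send_rows", "body": {"motion": "1 -0.1 0 0 0; 1 -0.1 0 0 0"}}

```text
clock: 20.35
eef_pos: [0.5009, -0.111, 0.0982]
tool_rot: [0.738, 0.675, 0.003, -0.002]
ft_force: [2.3, 9.5, 1.2]
grip_width: 0.0004
grasp_force: 4.8
```

Call:
{"method": "send_rows", "body": {"motion": "1 -0.1 0 0 0; 1 -0.1 0 0 0"}}

```text
clock: 20.55
eef_pos: [0.5009, -0.1115, 0.0982]
tool_rot: [0.738, 0.675, 0.003, -0.003]
ft_force: [1.3, 11.3, 0.6]
grip_width: -0.0003
grasp_force: 5.4
```

Call:
{"method": "send_rows", "body": {"motion": "1 -0.05 0 0 0; 1 -0.1 0 0 0; 1 -0.1 0 0 0"}}

```text
clock: 20.85
eef_pos: [0.5008, -0.1119, 0.0981]
tool_rot: [0.738, 0.675, 0.003, -0.003]
ft_force: [1.2, 11.9, 1.8]
grip_width: -0.0001
grasp_force: 6.1
```

Twelve newtons on the left knob. I back off and go over to the outside of the right knob.

Call:
{"method": "send_rows", "body": {"motion": "1 0.4 0 0 0; 1 1.5 0 0 0; 1 3 0 -2 0; 1 3 0 -6 0; 1 3 0 -10.5 0"}}

```text
clock: 21.35
eef_pos: [0.5018, -0.0856, 0.2031]
tool_rot: [0.739, 0.674, -0.002, -0.001]
ft_force: [0.9, -0.6, 0.2]
grip_width: 0.0002
grasp_force: 0.0
```

Call:
{"method": "send_rows", "body": {"motion": "1 -4.5 0 0 0; 1 -9 0 0 0; 1 -13.5 0 0 0; 1 -18 0 0 0; 1 -22 0 0 0"}}

```text
clock: 21.85
eef_pos: [0.4824, -0.3074, 0.2034]
tool_rot: [0.739, 0.674, -0.0, 0.0]
ft_force: [0.4, -0.5, -0.1]
grip_width: -0.0002
grasp_force: 0.0
```

Call:
{"method": "send_rows", "body": {"motion": "1 -3.7 0 0 0; 1 -3.7 0 0 0; 1 -3.7 0 0 0; 1 -3.7 0 0 0"}}

```text
clock: 22.25
eef_pos: [0.4795, -0.3412, 0.2031]
tool_rot: [0.739, 0.674, -0.0, -0.0]
ft_force: [0.8, 1.1, 0.2]
grip_width: -0.0002
grasp_force: 0.0
```

```bash
python3 dk.py
```

```text
22.25 dock -6.578589713635355e-05 -0.1463929558192504 0.20313038713104897 ft [0.7663 1.1171 0.1706] width -0.00022475709983382173
[[ 0.0911  0.9958]
 [ 0.9958 -0.0911]]
```

Call:
{"method": "send_rows", "body": {"motion": "1 0 0 4 0; 1 0 0 8 0; 1 0 0 10.5 0; 1 0 0 10.5 0; 1 0 0 10.5 0"}}

```text
clock: 22.75
eef_pos: [0.48, -0.3411, 0.0989]
tool_rot: [0.738, 0.675, -0.0, -0.0]
ft_force: [-0.1, 0.4, -0.2]
grip_width: 0.0002
grasp_force: 0.0
```

Call:
{"method": "send_rows", "body": {"motion": "1 0.5 0 0 0; 1 0.9 0 0 0; 1 0.9 0 0 0; 1 1 0 0 0; 1 1.1 0 0 0"}}

```text
clock: 23.25
eef_pos: [0.4807, -0.3314, 0.0988]
tool_rot: [0.739, 0.674, 0.0, 0.0]
ft_force: [0.6, -0.4, -0.4]
grip_width: -0.0003
grasp_force: 0.0
```

Call:
{"method": "send_rows", "body": {"motion": "1 0.1 0 0 0; 1 0.2 0 0 0; 1 0.3 0 0 0; 1 0.4 0 0 0; 1 0.5 0 0 0"}}

```text
clock: 23.75
eef_pos: [0.4809, -0.3262, 0.0982]
tool_rot: [0.739, 0.674, -0.0, -0.0]
ft_force: [-0.3, -0.1, 0.3]
grip_width: -0.0001
grasp_force: 0.3
```

Call:
{"method": "send_rows", "body": {"motion": "1 0.1 0 0 0; 1 0.2 0 0 0; 1 0.3 0 0 0; 1 0.3 0 0 0"}}

```text
clock: 24.15
eef_pos: [0.4811, -0.3254, 0.0988]
tool_rot: [0.739, 0.673, -0.002, 0.002]
ft_force: [-1.9, -5.8, -0.6]
grip_width: 0.0001
grasp_force: 3.1
```

Call:
{"method": "send_rows", "body": {"motion": "1 0.1 0 0 0; 1 0.2 0 0 0; 1 0.2 0 0 0"}}

```text
clock: 24.45
eef_pos: [0.4814, -0.3243, 0.0994]
tool_rot: [0.74, 0.673, -0.002, 0.002]
ft_force: [-2.2, -6.7, 1.8]
grip_width: -0.0001
grasp_force: 3.8
```

Call:
{"method": "send_rows", "body": {"motion": "1 0.1 0 0 0; 1 0.2 0 0 0; 1 0.3 0 0 0; 1 0.3 0 0 0"}}

```text
clock: 24.85
eef_pos: [0.4824, -0.3216, 0.0999]
tool_rot: [0.739, 0.673, -0.002, 0.003]
ft_force: [-1.4, -8.2, 1.3]
grip_width: -0.0001
grasp_force: 3.9
```

Call:
{"method": "send_rows", "body": {"motion": "1 0.1 0 0 0; 1 0.2 0 0 0; 1 0.3 0 0 0; 1 0.3 0 0 0"}}

```text
clock: 25.25
eef_pos: [0.4828, -0.3184, 0.0999]
tool_rot: [0.739, 0.673, -0.001, 0.003]
ft_force: [-0.6, -7.7, 1.6]
grip_width: -0.0001
grasp_force: 3.7
```

Sliding at about 7–8 N. I continue.

Call:
{"method": "send_rows", "body": {"motion": "1 0.1 0 0 0; 1 0.2 0 0 0; 1 0.3 0 0 0; 1 0.4 0 0 0; 1 0.5 0 0 0"}}

```text
clock: 25.75
eef_pos: [0.4833, -0.3134, 0.0998]
tool_rot: [0.739, 0.673, -0.001, 0.003]
ft_force: [-0.8, -7.2, 1.7]
grip_width: 0.0001
grasp_force: 3.6
```

Call:
{"method": "send_rows", "body": {"motion": "1 0.1 0 0 0; 1 0.2 0 0 0; 1 0.3 0 0 0; 1 0.4 0 0 0; 1 0.5 0 0 0"}}

```text
clock: 26.25
eef_pos: [0.4837, -0.3083, 0.0997]
tool_rot: [0.739, 0.673, -0.001, 0.003]
ft_force: [-1.2, -6.9, 2.5]
grip_width: 0.0
grasp_force: 3.5
```

Call:
{"method": "send_rows", "body": {"motion": "1 0.1 0 0 0; 1 0.2 0 0 0; 1 0.3 0 0 0; 1 0.4 0 0 0; 1 0.5 0 0 0"}}

```text
clock: 26.75
eef_pos: [0.4841, -0.3031, 0.0996]
tool_rot: [0.739, 0.673, -0.001, 0.003]
ft_force: [-0.8, -6.8, 2.3]
grip_width: 0.0002
grasp_force: 3.3
```

Call:
{"method": "send_rows", "body": {"motion": "1 0.1 0 0 0; 1 0.2 0 0 0; 1 0.2 0 0 0"}}

```text
clock: 27.05
eef_pos: [0.4843, -0.3009, 0.0996]
tool_rot: [0.739, 0.673, -0.001, 0.003]
ft_force: [0.2, -6.7, 2.6]
grip_width: 0.0004
grasp_force: 3.1
```

Call:
{"method": "send_rows", "body": {"motion": "1 0.1 0 0 0; 1 0.2 0 0 0; 1 0.2 0 0 0"}}

```text
clock: 27.35
eef_pos: [0.4845, -0.2988, 0.0996]
tool_rot: [0.739, 0.673, -0.001, 0.003]
ft_force: [-1.0, -6.8, 2.0]
grip_width: -0.0003
grasp_force: 3.0
```

Call:
{"method": "send_rows", "body": {"motion": "1 0.1 0 0 0; 1 0.2 0 0 0; 1 0.2 0 0 0"}}

```text
clock: 27.65
eef_pos: [0.4846, -0.2968, 0.0996]
tool_rot: [0.739, 0.673, -0.001, 0.003]
ft_force: [-0.7, -5.7, 2.8]
grip_width: -0.0002
grasp_force: 3.0
```

Call:
{"method": "send_rows", "body": {"motion": "1 0.1 0 0 0; 1 0.2 0 0 0; 1 0.2 0 0 0"}}

```text
clock: 27.95
eef_pos: [0.4848, -0.2948, 0.0995]
tool_rot: [0.739, 0.673, -0.001, 0.002]
ft_force: [-0.5, -4.5, 1.9]
grip_width: -0.0003
grasp_force: 2.9
```

Call:
{"method": "send_rows", "body": {"motion": "1 0.1 0 0 0; 1 0.2 0 0 0; 1 0.2 0 0 0"}}

```text
clock: 28.25
eef_pos: [0.485, -0.293, 0.0996]
tool_rot: [0.739, 0.673, -0.001, 0.003]
ft_force: [-0.6, -6.2, 2.0]
grip_width: -0.0003
grasp_force: 3.3
```

Forces are beginning to rise (grasp 3.3 N, step shorter than commanded), so I switch to 1 mm steps.

Call:
{"method": "send_rows", "body": {"motion": "1 0.1 0 0 0; 1 0.1 0 0 0"}}

```text
clock: 28.45
eef_pos: [0.4851, -0.2923, 0.0997]
tool_rot: [0.739, 0.673, -0.001, 0.003]
ft_force: [-0.3, -6.6, 2.0]
grip_width: 0.0003
grasp_force: 3.6
```

Call:
{"method": "send_rows", "body": {"motion": "1 0.1 0 0 0; 1 0.1 0 0 0"}}

```text
clock: 28.65
eef_pos: [0.4851, -0.2917, 0.0997]
tool_rot: [0.74, 0.673, -0.001, 0.003]
ft_force: [-1.4, -7.8, 2.3]
grip_width: 0.0003
grasp_force: 4.0
```

Call:
{"method": "send_rows", "body": {"motion": "1 0.1 0 0 0; 1 0.1 0 0 0"}}

```text
clock: 28.85
eef_pos: [0.4852, -0.291, 0.0998]
tool_rot: [0.74, 0.673, -0.002, 0.003]
ft_force: [-0.9, -9.1, 2.2]
grip_width: -0.0001
grasp_force: 4.4
```

Call:
{"method": "send_rows", "body": {"motion": "1 0.1 0 0 0; 1 0.1 0 0 0"}}

```text
clock: 29.05
eef_pos: [0.4853, -0.2904, 0.0999]
tool_rot: [0.74, 0.673, -0.002, 0.004]
ft_force: [-1.2, -9.3, 2.6]
grip_width: 0.0002
grasp_force: 4.8
```

Call:
{"method": "send_rows", "body": {"motion": "1 0.1 0 0 0; 1 0.1 0 0 0"}}

```text
clock: 29.25
eef_pos: [0.4853, -0.2897, 0.0999]
tool_rot: [0.74, 0.673, -0.002, 0.004]
ft_force: [-1.3, -10.1, 1.8]
grip_width: -0.0004
grasp_force: 5.3
```

Call:
{"method": "send_rows", "body": {"motion": "1 0.1 0 0 0; 1 0.1 0 0 0"}}

```text
clock: 29.45
eef_pos: [0.4854, -0.2891, 0.1]
tool_rot: [0.74, 0.673, -0.002, 0.004]
ft_force: [-1.3, -11.5, 2.5]
grip_width: -0.0002
grasp_force: 5.7
```

Call:
{"method": "send_rows", "body": {"motion": "1 0.05 0 0 0; 1 0.05 0 0 0; 1 0.05 0 0 0"}}

```text
clock: 29.75
eef_pos: [0.4854, -0.2889, 0.1]
tool_rot: [0.74, 0.673, -0.003, 0.004]
ft_force: [-1.9, -11.5, 2.2]
grip_width: -0.0005
grasp_force: 6.0
```

Twelve newtons on the right as well. Seating the right end may have shifted the left, so I back off and re-press the left lever.

Call:
{"method": "send_rows", "body": {"motion": "1 -0.4 0 0 0; 1 -1.5 0 0 0; 1 -3 0 -2 0; 1 -3 0 -6 0; 1 -3 0 -10.5 0"}}

```text
clock: 30.25
eef_pos: [0.4808, -0.3134, 0.2024]
tool_rot: [0.739, 0.674, -0.0, -0.003]
ft_force: [1.3, -1.2, 0.5]
grip_width: 0.0004
grasp_force: 0.0
```

Call:
{"method": "send_rows", "body": {"motion": "1 4.5 0 0 0; 1 9 0 0 0; 1 13.5 0 0 0; 1 18 0 0 0; 1 22.4 0 0 0"}}

```text
clock: 30.75
eef_pos: [0.5024, -0.0889, 0.2031]
tool_rot: [0.739, 0.674, 0.0, -0.001]
ft_force: [1.1, -0.3, -0.0]
grip_width: 0.0001
grasp_force: 0.0
```

Call:
{"method": "send_rows", "body": {"motion": "1 0 0 0 0; 1 0 0 0 0"}}

```text
clock: 30.95
eef_pos: [0.5026, -0.0897, 0.2032]
tool_rot: [0.738, 0.675, -0.0, -0.0]
ft_force: [-0.1, -0.6, 0.7]
grip_width: -0.0
grasp_force: 0.0
```

```bash
python3 dk.py; python3 - <<'E'
from h import *
im=vision.camera('scene')[:,:,::-1]; im2=vision.camera('side')[:,:,::-1]
S,D=cam('scene'),cam('side');p=[.493,-.1954,-.0922]
a=cv2.resize(im[190:290,90:250],(480,300),interpolation=3); b=cv2.resize(im2[200:370,210:320],(194,300),interpolation=3)
cv2.imwrite('pics/c7.png',np.hstack([a,b]))
print((proj(S,pose(p,[[0,.03,.111],[0,-.03,.111]]))-[90,190])*3)
E
```

```text
30.95 dock -0.00014581553415889993 0.10614238419854756 0.20318608809252012 ft [-0.1159 -0.6053  0.6741] width -6.971713183068615e-06
[[ 0.089  0.996]
 [ 0.996 -0.089]]
[[282.8007  88.8024]
 [199.2394  98.7644]]
```

View pics/c7.png

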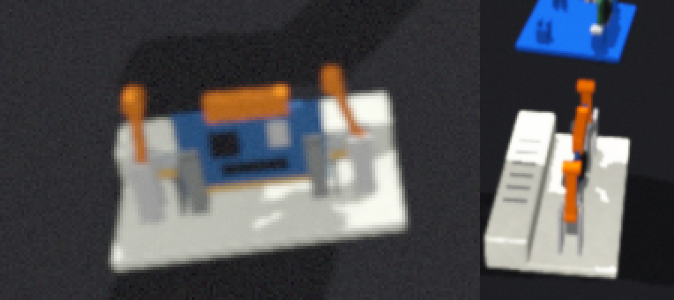

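Both levers are in: left knob at (332,77), right at (133,98). The board is lower and level, with its bar top at (283,88) to (203,97), which matches a mid-height of about 68 mm. I re-press the left.

Call:
{"method": "send_rows", "body": {"motion": "1 0 0 4 0; 1 0 0 8 0; 1 0 0 10.5 0; 1 0 0 10.5 0; 1 0 0 10.5 0"}}

```text
clock: 31.55
eef_pos: [0.5026, -0.092, 0.0985]
tool_rot: [0.74, 0.673, -0.0, -0.0]
ft_force: [-0.1, -0.3, -0.5]
grip_width: -0.0001
grasp_force: 0.0
```

Call:
{"method": "send_rows", "body": {"motion": "1 -0.5 0 0 0; 1 -1 0 0 0; 1 -1.4 0 0 0; 1 -1.7 0 0 0; 1 -1.7 0 0 0"}}

```text
clock: 32.05
eef_pos: [0.5013, -0.1082, 0.0987]
tool_rot: [0.739, 0.674, 0.0, 0.0]
ft_force: [0.2, 0.5, -0.3]
grip_width: 0.0004
grasp_force: 0.0
```

Call:
{"method": "send_rows", "body": {"motion": "1 -0.1 0 0 0; 1 -0.2 0 0 0; 1 -0.3 0 0 0; 1 -0.4 0 0 0; 1 -0.4 0 0 0"}}

```text
clock: 32.55
eef_pos: [0.5007, -0.1115, 0.0982]
tool_rot: [0.739, 0.674, 0.0, -0.0]
ft_force: [0.4, -0.3, -0.1]
grip_width: -0.0001
grasp_force: 0.3
```

Call:
{"method": "send_rows", "body": {"motion": "1 -0.1 0 0 0; 1 -0.2 0 0 0; 1 -0.2 0 0 0"}}

```text
clock: 32.85
eef_pos: [0.5007, -0.1118, 0.0982]
tool_rot: [0.738, 0.674, 0.002, -0.001]
ft_force: [0.9, 6.2, 0.7]
grip_width: -0.0001
grasp_force: 3.1
```

Call:
{"method": "send_rows", "body": {"motion": "1 -0.1 0 0 0; 1 -0.1 0 0 0"}}

```text
clock: 33.05
eef_pos: [0.5007, -0.1118, 0.0983]
tool_rot: [0.738, 0.675, 0.002, -0.002]
ft_force: [0.9, 9.1, 0.1]
grip_width: -0.0002
grasp_force: 4.4
```

Firm: it does not move at all under 9 N. I finish the press.

Call:
{"method": "send_rows", "body": {"motion": "1 -0.1 0 0 0; 1 -0.1 0 0 0"}}

```text
clock: 33.25
eef_pos: [0.5007, -0.1119, 0.0983]
tool_rot: [0.738, 0.675, 0.003, -0.003]
ft_force: [0.4, 10.7, 0.7]
grip_width: 0.0
grasp_force: 5.6
```

Call:
{"method": "send_rows", "body": {"motion": "1 -0.05 0 0 0; 1 -0.05 0 0 0; 1 -0.05 0 0 0"}}

```text
clock: 33.55
eef_pos: [0.5007, -0.112, 0.0983]
tool_rot: [0.738, 0.675, 0.003, -0.003]
ft_force: [0.9, 12.4, 1.4]
grip_width: 0.0001
grasp_force: 6.1
```

The left lever holds at the same firm stop. I retreat clear and hand in.

Call:
{"method": "send_rows", "body": {"motion": "1 0.5 0 0 0; 1 1.5 0 0 0; 1 3 0 -2 0; 1 3 0 -6 0; 1 3 0 -10.5 0"}}

```text
clock: 34.05
eef_pos: [0.5018, -0.0857, 0.2031]
tool_rot: [0.739, 0.674, -0.002, -0.001]
ft_force: [2.2, -1.3, 0.1]
grip_width: 0.0002
grasp_force: 0.0
```

Call:
{"method": "send_rows", "body": {"motion": "1 0 0 0 0; 1 0 0 0 0; 1 0 0 0 0; 1 0 0 0 0"}}

```text
clock: 34.45
eef_pos: [0.502, -0.0862, 0.2018]
tool_rot: [0.739, 0.674, -0.001, -0.001]
ft_force: [0.2, -0.8, 0.9]
grip_width: -0.0001
grasp_force: 0.0
```

```bash
python3 -c "
from workcell import workorder
print(workorder.job_done())"
```

```text
the job is handed in; nothing more can be done
None
```

The blue board is seated in the lamp controller, both levers were pressed to a firm stop at about 12 N, the arm is clear, and I handed the job in at about 34.5 s; the hand-in returned no verdict.

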